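# Feel along the lid joint of a control unit

## Robot

A 6-joint arm with a two-finger parallel gripper is mounted at the origin on the work surface. World frame = base frame: x ahead of the robot, y to its left, z up, the work surface at z = 0. Lengths are in m, angles in rad, forces in N, time in s.
With the tool pointing down it reaches from about 0.325 to 0.9 m from the base axis. Payload 6.1 kg.
Tool frame: the origin (TCP) lies between the finger pads; the fingertips stand 25 mm ahead of it and the grasp point (between the pads) lies 6 mm ahead of it; z points along the fingers, y is the line along which they close (so a half turn about z gives the same grasp; the last joint's range is limited). The gripper opens to 87 mm and grips with 3 to 60 N. Pads are 19 mm wide; open, the fingers measure 117 mm over their backs; the gripper's body (75 mm by 190 mm) begins 51 mm behind the grasp point.
Start: joints at [1.145, 0.22, 1.526, -0, 1.395, -0.126], TCP at [0.185, 0.597, 0.248] pointing down, gripper open.
Joint ranges: [-2.98, 2.98], [-0.91, 2.08], [0.09, 2.57], [-1.24, 4.39], [0.2, 2.65], [-2.68, 2.68]. Speed limits (rad/s): [2.57, 2.57, 3.01, 3.14, 3.14, 3.14].

## Interface

Orientations are given as a unit quaternion [w, x, y, z].
In Python, from station import state, imaging, job_done, nets gives the robot as it stands. The module is installed in compiled form; this text tells all that it offers.
- The arm moves only by the shell command python3 -m handwheel 'ROWS' [OPENING]. ROWS is JSON, a list of rows, each an object of numbers: "x", "y", "z": the shift along the tool's x, y, z in mm; "roll": the turn about the tool's z in degrees. A call has 1 to 8 rows; each row shifts and turns the commanded pose from where the row before left it, along the tool's axes as they then stand; what a row does not reach is not made up. A row lasts 1/12 s, in which the tool goes at most 41.7 mm and 7.16 degrees, less where a joint would pass 70% of its speed; a pose out of reach is approached as far as the arm can. A call is refused whole if a number of a shift passes 41.7 or a number of a turn 7.16, either way. A call with a gripper value outside its range is refused whole. OPENING is the finger opening in mm, from 0 to 87, set as the call begins (- or left out, the last holds). The fingers move at their own pace and stop on an object; the grip force is fixed at half the most. Time passes only in rows, so rows that do not move let the fingers close. It gives the time, the measured TCP pose, the force, the opening and the grip force at its end, in the units of the state.
- state(): the state, without advancing time (a new reading comes with each control period).
- imaging.read_camera(name): name is "side" or "top"; returns (picture, depth): 384x512x3 uint8, red, green, blue; 384x512 float32, m along the optical axis (not along the pixel's ray), 0 where there is no reading.
- imaging.camera_info(name): a dict with "camera_matrix" (3x3 intrinsics, pixels), "pose" (4x4, takes a point from camera to world coordinates). Camera axes: x right, y down, z forward; pixel columns grow to the right and rows downward; lengths in m; the calibration is good to about 2 mm. A picture is of the moment at which its call begins. camera_info takes no time and is no camera call.
- job_done(): hands the job in; it is judged then, once.
Trained networks look in the newest picture that a camera, given by its name, has taken for a name from the list of things; names that differ only in an ending like _2 or _b are one class to them, and where a whole thing is asked for, a point or a joint stands for the part that bears it (a point fixed in the world has none). Each returns a list of dicts, best first, with "conf" (0 to 1); they miss things now and then, are a little off and sometimes report something else, mostly with a low value. They report only what shows in the picture. A call takes as long as a camera call. They do not tell look-alikes from the thing itself.
- nets.silhouettes(camera, label): "pixels" (384x512 bool, what is visible of it) and "at" ([column, row] in pixels, amid what is visible of it).
The state is a dict: "clock": time; "joint_positions": joint angles; "qd": joint speeds; "tau": joint torques, N m; "eef_pos": TCP position; "tool_rot": TCP orientation; "contact_force": force on the tool from outside, world axes, zero at the start; "wrist_torque": the same for the moment, N m; "width": finger opening in m; "finger_force": force on a finger pad.
Only numpy, scipy, OpenCV 4.12 (cv2) and the standard library are available. Lean on these libraries where they do the work, as an engineer would, in place of code of your own. Each camera call takes 0.05 s, during which the arm holds its last target. There are 200 camera calls.

## Task

Before this engine control unit is sealed again, check the open channel round its lid with the ball-ended feeler: take the feeler from its stand, set its tip gently down in the channel at the far left corner, and draw it slowly, about 2 to 3 cm a second, along the far side to the far right corner, round it, and on along the right-hand side to the near right corner, lightly touching all the way and never pressing hard. Then put the feeler back upright in its stand; leave the other things on the bench where they are. (Left, right, near and far are as seen from the robot.)

Things in the scene. Friction and masses are not known exactly. Their poses are not given: they have to be found in the camera images.
- feeler: Ball-ended hand feeler, 141 mm long, 50 to 100 g, upright in its stand at the start. Origin: centre of the steel ball tip (diameter 5 mm); z points up to the handle. Shaft diameter 4 mm up to z = 46 mm, orange cone up to 60 mm (widening to 15 mm), round orange finger guard (diameter 33 mm) z = 60 to 65 mm, square black handle 18 x 18 mm, faces across its x and y, z = 65 to 141 mm.
- feeler_grip (a point): Grip point on the feeler's handle axis, 105 mm above the ball's centre; axes as the feeler's. Grip here across two opposite flat faces, firmly (40 N or so).
- stand: Feeler stand, fixed: dark round foot (diameter 88 mm, 12 mm high) and a grey tube, outer diameter 42 mm, bore 22 mm, open at the top 85 mm above the bench, bore floor at z = 14 mm. Origin at the centre of its underside. The feeler's shaft hangs in the bore and its guard rests on the rim, so that the ball's centre is 25 mm above the bench.
- holder: Circuit-board holder, fixed, with the control unit in its jaws. Origin: centre of its underside; x away from the robot (yaw at most 0.3 rad either way), y left, z up. Rail 250 mm long, blue uprights at y = +-100 mm, 84 mm high, black knobs out to y = +-129 mm. The unit: aluminium box 112 (x) by 150 mm (y), black connectors on its near side out to x = -81 mm. This pose leaves out the unit's tilt.
- pivot (a point): Middle of the pivot axis, along the holder's y, 72 mm above the bench; axes as the holder's. THE UNIT IS LEFT TILTED ABOUT IT BY AN UNKNOWN, UNMEASURED ANGLE a, up to 0.12 rad either way: find the channel's height by touch. A point (x, z) of the unit from the axis lies at (x cos a + z sin a, z cos a - x sin a). It is stiff: it stays put below 25 N.
- far_left (a point): Where the ball's centre would be in the channel at the unit's far left corner AT ZERO TILT: (42, 61, 6.5) mm from the pivot; fixed to the holder, so the true height is up to 5.1 mm higher or lower. The channel: dark floor, 8 mm wide, 5 mm deep between rim and lid edge (equal height), sharp corners; its centre line is a rectangle, x = +-42, y = +-61 mm from the pivot.
- far_right (a point): The same for the far right corner, (42, -61, 6.5) mm from the pivot at zero tilt. The floor is rigid: it gives very roughly 0.05 mm per newton. Lid fins stand 11 mm above the rim, 14 mm or more from the channel's centre line.
- near_right (a point): The same for the near right corner, (-42, -61, 6.5) mm from the pivot at zero tilt.
- interface: bystander: silver diagnostic interface box with orange ends, 77 x 116 x 28 mm, loose; origin under its centre. It and the feeler's stand stand on either side of the holder, either way round.
- multimeter: bystander: yellow multimeter lying flat, 170 x 82 x 44 mm, loose; origin under its centre
- tray: bystander: blue divided parts tray, 110 x 160 x 28 mm, loose; origin under its centre
- screwdriver: bystander: red-handled screwdriver, 170 mm, lying, loose
- spare_lid: bystander: spare finned aluminium lid lying flat, 90 x 120 x 16 mm, loose; origin under its centre
Mind the look-alikes: they are no part of the job. Leave any turquoise or yellow look-alike of the feeler alone. What is meant by the stand is not purple, and is the smaller of those in its own colour.

How it is judged:
By the outcome, as a careful person would: the job done as asked, in the order asked, and still so for the second after the job is handed in, with the robot touching nothing.
It also fails if it takes over 70 s, if anything falls off the work surface, if the arm or the gripper's body presses on something with over 40 N, if the wrist force passes 120 N, or if a joint passes its speed limit or range.

## Working session

There is one attempt and no reset: what is moved stays moved. The work goes in short steps, Python scripts to look and compute and a shell command to move; the robot and the scene stay as the last step left them, time stands still between calls to the robot, and variables do not carry over. Pictures are saved under pics/ and viewed, at most 10 in all, crops included, and the job is handed in when it is done.

```bash
mkdir -p pics
cat > h.py <<'E'
import numpy as np, cv2
from station import state, imaging, nets
def cam(n):
    p,d=imaging.read_camera(n); i=imaging.camera_info(n); return p,d,np.array(i["camera_matrix"]),np.array(i["pose"])
def cloud(d,K,T):
    v,u=np.indices(d.shape); P=np.stack([(u-K[0,2])/K[0,0]*d,(v-K[1,2])/K[1,1]*d,d],-1)
    return P@T[:3,:3].T+T[:3,3]
E
python3 - <<'E'
from h import *
for n in("top","side"):
    p,d,K,T=cam(n); np.savez(n+"0.npz",p=p,d=d,K=K,T=T)
    cv2.imwrite(f"pics/{n}0.png",cv2.resize(p[...,::-1],None,fx=1.5,fy=1.5))
    print(n,T.round(3).tolist(),K[0,0])
    C=cloud(d,K,T)
    for l in("feeler","stand","holder"):
        for r in nets.silhouettes(n,l)[:6]:
            m=r["pixels"]&(d>0); print(l,round(r["conf"],2),r["at"],m.sum(),np.median(C[m],0).round(3),C[m].max(0).round(3))
print(state())
E
```

```text
top [[0.029, -0.991, 0.129, 0.3], [-1.0, -0.029, -0.002, 0.133], [0.006, -0.129, -0.992, 1.34], [0.0, 0.0, 0.0, 1.0]] 445.94816349022375
feeler 0.42 [176.5, 221.3] 104 [0.365 0.332 0.118] [0.38  0.348 0.149]
stand 0.94 [203.7, 193.7] 537 [0.46  0.28  0.012] [0.514 0.335 0.09 ]
stand 0.93 [105.3, 228.6] 1346 [0.344 0.551 0.018] [0.405 0.639 0.12 ]
stand 0.73 [185.4, 286.2] 726 [0.186 0.319 0.012] [0.225 0.367 0.089]
holder 0.57 [315.8, 164.0] 3466 [ 0.55  -0.035  0.077] [0.654 0.085 0.098]
side [[-0.981, -0.146, 0.128, 0.29], [-0.194, 0.722, -0.664, 0.891], [0.004, -0.676, -0.737, 0.957], [0.0, 0.0, 0.0, 1.0]] 408.6689265586113
feeler 0.73 [192.7, 218.8] 217 [0.569 0.241 0.106] [0.587 0.251 0.146]
feeler 0.68 [264.4, 263.4] 257 [0.366 0.346 0.104] [0.387 0.355 0.147]
feeler 0.56 [229.3, 234.7] 237 [0.467 0.295 0.124] [0.494 0.304 0.168]
stand 0.81 [252.9, 368.8] 1819 [0.344 0.574 0.03 ] [0.403 0.605 0.117]
stand 0.79 [229.8, 261.1] 730 [0.463 0.306 0.012] [0.513 0.335 0.087]
stand 0.66 [332.1, 284.6] 741 [0.193 0.34  0.025] [0.226 0.369 0.09 ]
holder 0.64 [223.7, 164.5] 2260 [ 0.545 -0.004  0.077] [0.664 0.086 0.096]
{'clock': 0.4, 'joint_positions': array([ 1.14489971e+00,  2.20549715e-01,  1.52663490e+00,  1.89131532e-06,
        1.39469047e+00, -1.26114080e-01]), 'qd': array([ 0.00012038, -0.00160631,  0.0001125 , -0.00070934,  0.00280864,
       -0.00048253]), 'tau': array([-9.68037784e-04, -4.93873823e+01, -3.87081528e+01,  6.97893673e-02,
        5.01784484e-02, -6.34672961e-05]), 'eef_pos': array([0.18455015, 0.5970522 , 0.24737332]), 'tool_rot': array([-3.93789845e-05,  1.49330782e-01,  9.88787286e-01, -1.35616881e-04]), 'contact_force': array([-0.22145214, -0.11985324, -0.82825988]), 'wrist_torque': array([-0.01231971, -0.03748297,  0.02985172]), 'finger_force': 0.0, 'width': 0.08687535098529305}
```

View pics/top0.png

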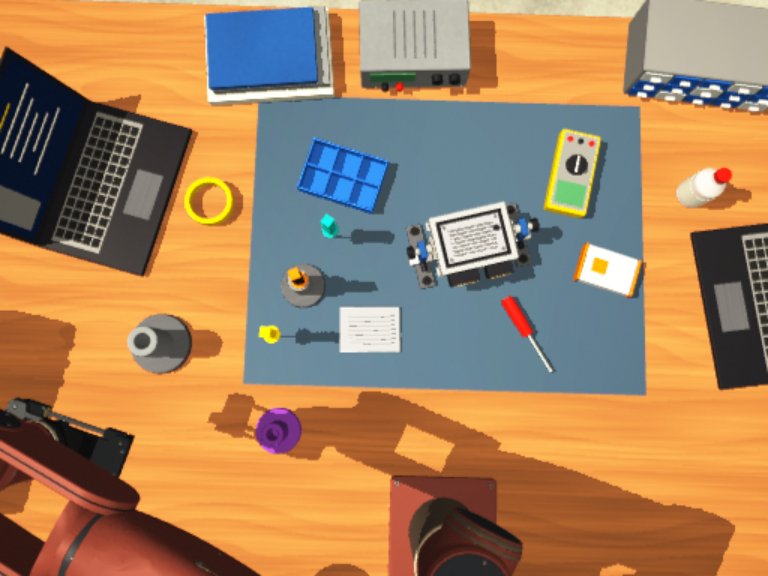

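View pics/side0.png

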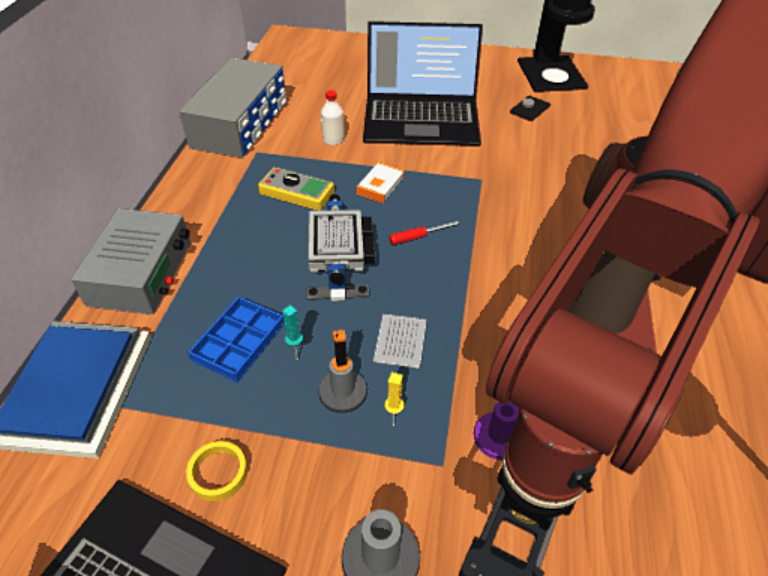

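The top view shows these candidates (original pixels): 
- The orange and black feeler in the small dark-footed grey stand at (199,187).
- Look-alike feelers: turquoise at (219,151) and yellow at (179,222).
- Look-alike stands: the large grey one at (105,228) and the purple one at (185,287).

I choose the orange feeler at (199,187). The unit is at (316,160).

```bash
cat > m.py <<'E'
from h import *
from scipy.optimize import least_squares
ims=[]
for n,c in(("top",(200,188)),("side",(228,245))):
    f=np.load(n+"0.npz"); p,d,K,T=[f[k] for k in"pdKT"]; C=cloud(d,K,T)
    x,y=c; ims.append(cv2.resize(p[y-40:y+40,x-30:x+30,::-1],(450,600),interpolation=cv2.INTER_CUBIC)[:, :390])
    near=np.hypot(C[...,0]-.465,C[...,1]-.285)<.08
    q=C[near&(abs(C[...,2]-.012)<.004)]
    s=least_squares(lambda s:np.maximum(np.hypot(q[:,0]-s[0],q[:,1]-s[1])-.044,0)*1+0,[.465,.285])
    # foot: circle fit via outer hull
    h=cv2.convexHull((q[:,:2]*1000).astype(np.float32))[:,0]
    print(n,"foot",len(q),cv2.minEnclosingCircle(h))
    hd=C[near&(C[...,2]>.160)]; print("handle top",len(hd),hd.mean(0).round(4), cv2.minAreaRect((hd[:,:2]*1000).astype(np.float32)))
    gd=C[near&(C[...,2]>.1)&(C[...,2]<.15)]; print("handle",len(gd),gd.mean(0).round(4))
    b=C[(abs(C[...,0]-.56)<.12)&(abs(C[...,1]+.03)<.14)]
    print("z hist",np.histogram(b[:,2],np.arange(0,.11,.005)))
    hi=(abs(C[...,0]-.56)<.09)&(abs(C[...,1]+.03)<.095)&(C[...,2]>.066)
    print("unit",hi.sum(), cv2.minAreaRect((C[hi][:,:2]*1000).astype(np.float32)))
cv2.imwrite("pics/crop.png",np.hstack(ims))
f=np.load("top0.npz");p=f["p"]; 
cv2.imwrite("pics/unit.png",cv2.resize(p[120:205,265:365,::-1],(700,595),interpolation=cv2.INTER_CUBIC))
E
python3 m.py
```

```text
top foot 354 ((468.7713317871094, 290.9344787597656), 70.36753845214844)
handle top 49 [0.4692 0.2879 0.1657] ((469.4141845703125, 288.30035400390625), (18.588375091552734, 18.57326889038086), 23.20850944519043)
handle 26 [0.4636 0.2839 0.1243]
z hist (array([1798,  366,  209,   55,   72,   42,    7,    6,    5,   19,   25,
         26,   28,  120,  487,  921,  860,  190,  122,   19,    0]), array([0.   , 0.005, 0.01 , 0.015, 0.02 , 0.025, 0.03 , 0.035, 0.04 ,
       0.045, 0.05 , 0.055, 0.06 , 0.065, 0.07 , 0.075, 0.08 , 0.085,
       0.09 , 0.095, 0.1  , 0.105]))
unit 2508 ((546.207275390625, -33.132293701171875), (136.5778045654297, 198.35531616210938), 14.617103576660156)
side foot 404 ((469.70611572265625, 291.49176025390625), 44.84270095825195)
handle top 56 [0.4687 0.2898 0.1652] ((469.47576904296875, 288.0318908691406), (17.85921859741211, 21.169729232788086), 22.718780517578125)
handle 89 [0.4668 0.2958 0.1253]
z hist (array([1274,  136,  119,   38,   66,   26,   10,   12,   10,   25,   35,
         48,   60,   81,  311,  584,  547,   56,   84,    2,    0]), array([0.   , 0.005, 0.01 , 0.015, 0.02 , 0.025, 0.03 , 0.035, 0.04 ,
       0.045, 0.05 , 0.055, 0.06 , 0.065, 0.07 , 0.075, 0.08 , 0.085,
       0.09 , 0.095, 0.1  , 0.105]))
unit 1504 ((546.3615112304688, -33.49403381347656), (136.47756958007812, 196.14031982421875), 14.467178344726562)
```

View pics/crop.png

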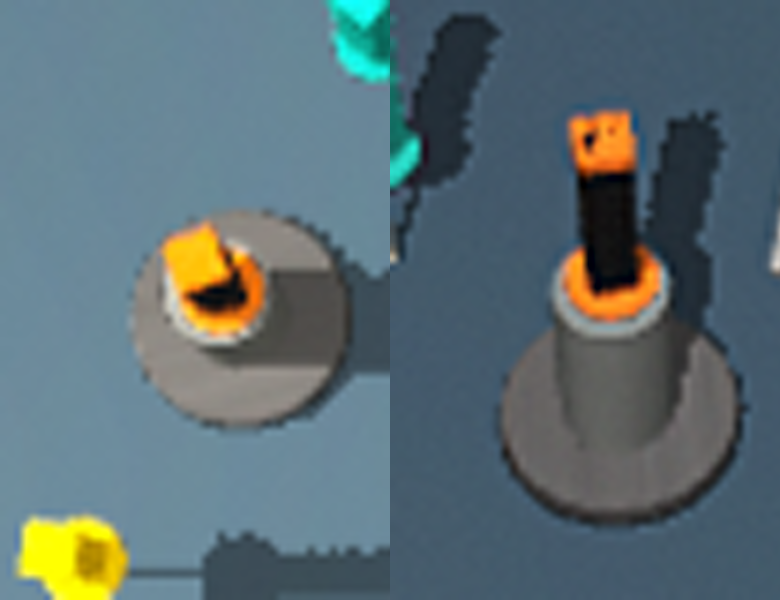

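View pics/unit.png

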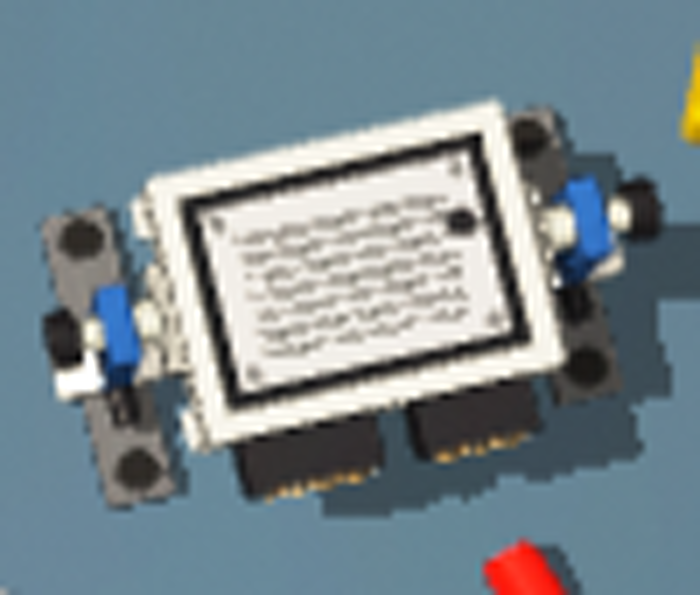

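The crop shows the orange/black feeler standing upright in the dark-footed grey stand, turquoise to the right and yellow below it, so the choice holds. The unit crop shows the dark channel rectangle clearly, with its far left corner at crop (190,205) and near right at (525,340). Next I fit it.

```bash
cat > fit.py <<'E'
from h import *
from scipy.optimize import least_squares
from scipy.ndimage import map_coordinates,gaussian_filter
hs=82.5/1000
def run(n):
    f=np.load(n+"0.npz"); p,d,K,T=[f[k] for k in"pdKT"]; C=cloud(d,K,T); g=p.astype(float).mean(-1)
    W=np.linalg.inv(T)
    c,s=np.cos(.254),np.sin(.254); R=np.array([[c,-s],[s,c]])
    L=(C[...,:2]-[.559,-.029])@R
    m=(abs(L[...,0])<.055)&(abs(L[...,1])<.072)&(C[...,2]>.068)&(C[...,2]<.094)
    rim=m&((abs(L[...,0])>.047)|(abs(L[...,1])>.066))&(g>150)
    A=np.c_[L[rim],np.ones(rim.sum())]; z=C[rim][:,2]
    w=np.ones(len(z),bool)
    for _ in range(4):
        k=np.linalg.lstsq(A[w],z[w],rcond=None)[0]; r=z-A@k; w=abs(r)<.004
    print(n,"rim plane slopes",k.round(4),rim.sum(),"sd",r[w].std().round(4),"a~",-k[0])
    # channel fit: model local grid rendered
    u=np.arange(-.056,.0561,.001); X,Y=np.meshgrid(u,np.arange(-.075,.0751,.001),indexing="ij")
    ch=((abs(X)<.046)&(abs(Y)<.065)&~((abs(X)<.038)&(abs(Y)<.057))).astype(float)
    sel=((abs(X)<.053)&(abs(Y)<.072)&~((abs(X)<.031)&(abs(Y)<.05)))
    ch=gaussian_filter(ch,1.0)
    def res(q):
        x0,y0,yaw,a=q; z=.0065+.0005
        xx=X*np.cos(a)+z*np.sin(a); zz=.072+z*np.cos(a)-X*np.sin(a)
        P=np.stack([x0+xx*np.cos(yaw)-Y*np.sin(yaw),y0+xx*np.sin(yaw)+Y*np.cos(yaw),zz],-1)@W[:3,:3].T+W[:3,3]
        uu=K[0,0]*P[...,0]/P[...,2]+K[0,2]; vv=K[1,1]*P[...,1]/P[...,2]+K[1,2]
        I=map_coordinates(g,[vv,uu],order=1)/230
        B=np.c_[ch[sel],np.ones(sel.sum())]; k=np.linalg.lstsq(B,I[sel],rcond=None)[0]
        return I[sel]-B@k
    best=None
    for a in(-.08,-.04,0,.04,.08):
        s=least_squares(lambda q:res([*q,a]),[.559,-.029,.254],diff_step=1e-3,x_scale=[.01,.01,.05])
        print(a,s.cost.round(3),s.x.round(4))
for n in("top","side"): run(n)
E
python3 fit.py
```

```text
top rim plane slopes [ 0.0256 -0.012   0.0801] 307 sd 0.002 a~ -0.02559333568854649
-0.08 242.228 [ 0.5594 -0.027   0.2558]
-0.04 242.035 [ 0.5592 -0.0271  0.2553]
0 242.925 [ 0.5591 -0.027   0.2537]
0.04 246.529 [ 0.5589 -0.027   0.2526]
0.08 254.66 [ 0.5588 -0.0271  0.2518]
side rim plane slopes [0.0324 0.0024 0.0804] 167 sd 0.0016 a~ -0.03240180934840049
-0.08 190.472 [ 0.5584 -0.0236  0.2587]
-0.04 187.064 [ 0.5582 -0.0238  0.2544]
0 187.694 [ 0.558  -0.0237  0.2495]
0.04 194.357 [ 0.5579 -0.0239  0.2458]
0.08 205.173 [ 0.5579 -0.0244  0.244 ]
```

```bash
cat > go.py <<'E'
import sys; from h import *
from scipy.spatial.transform import Rotation as Ro
s=state(); q=s["tool_rot"]; R=Ro.from_quat([q[1],q[2],q[3],q[0]]).as_matrix()
if len(sys.argv)>1:
    t=np.array([float(v) for v in sys.argv[1:4]]); print("tool shift mm",(R.T@(t-s["eef_pos"]*1000)).round(1))
print("t",s["clock"],"pos",(s["eef_pos"]*1000).round(1),"yang",np.degrees(np.arctan2(R[1,1],R[0,1])).round(1),"zax",R[:,2].round(4),"F",s["contact_force"].round(2),"w",s["width"],s["finger_force"])
E
python3 -m handwheel '[{"roll":7.1},{"roll":7.1},{"roll":7.1},{"roll":7.1},{"roll":7.1},{"roll":7.1},{"roll":7.1},{}]'
python3 -m handwheel '[{"x":-36,"y":12.9},{"x":-36,"y":12.9},{"x":-36,"y":12.9},{"x":-36,"y":12.9},{"x":-36,"y":12.9},{"x":-36,"y":12.9},{"x":-36,"y":12.9},{"x":-36,"y":12.9}]' 50
python3 -m handwheel '[{"x":-36,"y":12.9},{"x":-36,"y":12.9},{},{}]'
python3 go.py 469.3 288.3 136
```

```text
tool shift mm [-363.2 -210.9  111.4]
t 0.4 pos [184.6 597.1 247.4] yang 72.8 zax [-1.e-04 -3.e-04 -1.e+00] F [-0.22 -0.12 -0.83] w 0.08687535098529305 0.0schema error: expected keys x, y, z, roll
schema error: expected keys x, y, z, roll
schema error: expected keys x, y, z, roll
```

```bash
python3 -m handwheel '[{"x":0,"y":0,"z":0,"roll":7.1},{"x":0,"y":0,"z":0,"roll":7.1},{"x":0,"y":0,"z":0,"roll":7.1},{"x":0,"y":0,"z":0,"roll":7.1},{"x":0,"y":0,"z":0,"roll":7.1},{"x":0,"y":0,"z":0,"roll":7.1},{"x":0,"y":0,"z":0,"roll":7.1},{"x":0,"y":0,"z":0,"roll":0}]'
python3 go.py 469.3 288.3 136
```

```text
clock: 1.07
eef_pos: [0.1846, 0.5971, 0.2476]
tool_rot: [-0.0, 0.553, 0.833, 0.0]
contact_force: [0.5, 0.5, 0.3]
width: 0.0866
finger_force: 0.0
tool shift mm [-395.2  142.3  111.5]
t 1.0667 pos [184.6 597.1 247.6] yang 22.9 zax [ 0.e+00  1.e-04 -1.e+00] F [0.53 0.51 0.34] w 0.08663646271990393 0.0
```

```bash
python3 -m handwheel '[{"x":-36,"y":13,"z":0,"roll":0},{"x":-36,"y":13,"z":0,"roll":0},{"x":-36,"y":13,"z":0,"roll":0},{"x":-36,"y":13,"z":0,"roll":0},{"x":-36,"y":13,"z":0,"roll":0},{"x":-36,"y":13,"z":0,"roll":0},{"x":-36,"y":13,"z":0,"roll":0},{"x":-36,"y":13,"z":0,"roll":0}]' 50 >/dev/null
python3 -m handwheel '[{"x":-36,"y":13,"z":0,"roll":0},{"x":-36,"y":13,"z":0,"roll":0},{"x":-35.2,"y":12.3,"z":0,"roll":0},{"x":0,"y":0,"z":20,"roll":0},{"x":0,"y":0,"z":20,"roll":0},{"x":0,"y":0,"z":0,"roll":0},{"x":0,"y":0,"z":0,"roll":0}]' 50
python3 go.py 469.3 288.3 136
python3 - <<'E'
from h import *
ims=[]
for n,c in(("top",(200,188)),("side",(228,225))):
    p=cam(n)[0];x,y=c; ims.append(cv2.resize(p[y-40:y+40,x-26:x+26,::-1],(390,600),interpolation=cv2.INTER_CUBIC))
cv2.imwrite("pics/pre.png",np.hstack(ims))
E
```

```text
clock: 2.32
eef_pos: [0.4698, 0.289, 0.2065]
tool_rot: [-0.001, 0.55, 0.835, -0.001]
contact_force: [0.4, 0.4, 0.3]
width: 0.0502
finger_force: 0.0
tool shift mm [-0.5 -0.6 70.5]
t 2.3167 pos [469.8 289.  206.5] yang 23.3 zax [-0.0028 -0.0012 -1.    ] F [0.4  0.38 0.31] w 0.05022406754167438 0.0
```

View pics/pre.png

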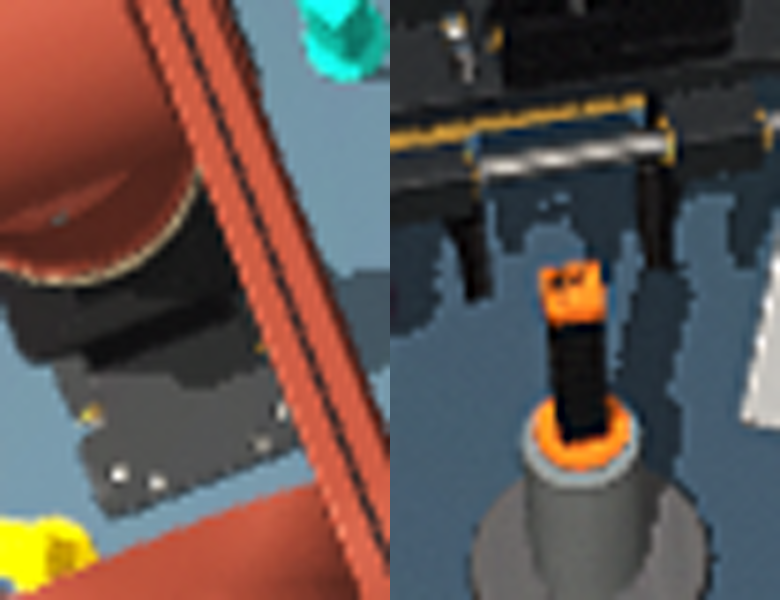

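The side crop shows the open fingers at crop (470,280) and (655,250), straddling the handle at (575,290). They are centred, so I go down and close.

```bash
python3 -m handwheel '[{"x":-0.3,"y":-0.5,"z":15,"roll":0},{"x":0,"y":0,"z":15,"roll":0},{"x":0,"y":0,"z":15,"roll":0},{"x":0,"y":0,"z":15,"roll":0},{"x":0,"y":0,"z":10,"roll":0},{"x":0,"y":0,"z":0,"roll":0},{"x":0,"y":0,"z":0,"roll":0}]' 50 ; python3 go.py 469.3 288.3 136
python3 -m handwheel '[{"x":0,"y":0,"z":0,"roll":0},{"x":0,"y":0,"z":0,"roll":0},{"x":0,"y":0,"z":0,"roll":0},{"x":0,"y":0,"z":0,"roll":0},{"x":0,"y":0,"z":0,"roll":0},{"x":0,"y":0,"z":0,"roll":0},{"x":0,"y":0,"z":0,"roll":0},{"x":0,"y":0,"z":0,"roll":0}]' 0;python3 go.py
```

```text
clock: 3.0
eef_pos: [0.4703, 0.2895, 0.1381]
tool_rot: [0.0, 0.551, 0.835, 0.0]
contact_force: [0.5, 0.4, 0.7]
width: 0.0502
finger_force: 0.0
tool shift mm [-0.7 -1.4  2.1]
t 3.0 pos [470.3 289.5 138.1] yang 23.2 zax [ 2.e-04  1.e-04 -1.e+00] F [0.47 0.43 0.65] w 0.05021011458140785 0.0
clock: 3.67
eef_pos: [0.4703, 0.2891, 0.1377]
tool_rot: [0.0, 0.551, 0.834, 0.0]
contact_force: [-0.1, -0.2, 1.5]
width: 0.0178
finger_force: 30.0
t 3.6667 pos [470.3 289.1 137.7] yang 23.1 zax [ 0. -0. -1.] F [-0.09 -0.21  1.49] w 0.01777215882808059 30.000051045790315
```

```bash
python3 -m handwheel '[{"x":0,"y":0,"z":-5,"roll":0},{"x":0,"y":0,"z":-15,"roll":0},{"x":0,"y":0,"z":-20,"roll":0},{"x":0,"y":0,"z":-20,"roll":0},{"x":0,"y":0,"z":-20,"roll":0},{"x":0,"y":0,"z":-15,"roll":0},{"x":0,"y":0,"z":-5,"roll":0},{"x":0,"y":0,"z":0,"roll":0}]' 0
python3 go.py 584.3 42.6 217
```

```text
clock: 4.33
eef_pos: [0.4711, 0.2895, 0.2393]
tool_rot: [0.001, 0.551, 0.834, 0.001]
contact_force: [0.1, -0.0, -0.1]
width: 0.0177
finger_force: 30.0
tool shift mm [-271.5    7.    22.3]
t 4.3333 pos [471.1 289.5 239.3] yang 23.1 zax [ 0.003   0.0013 -1.    ] F [ 0.06 -0.05 -0.09] w 0.017703000890123707 29.99986897688359
```

```bash
python3 -m handwheel '[{"x":-15,"y":0,"z":0,"roll":0},{"x":-30,"y":1,"z":0,"roll":0},{"x":-34,"y":1,"z":0,"roll":0},{"x":-34,"y":1,"z":0,"roll":0},{"x":-34,"y":1,"z":0,"roll":0},{"x":-34,"y":1,"z":0,"roll":0},{"x":-34,"y":1,"z":0,"roll":0},{"x":-30,"y":1,"z":0,"roll":0}]' 0 >/dev/null
python3 -m handwheel '[{"x":-20,"y":0,"z":0,"roll":0},{"x":-6,"y":0,"z":10,"roll":0},{"x":0,"y":0,"z":10,"roll":0},{"x":0,"y":0,"z":0,"roll":0},{"x":0,"y":0,"z":0,"roll":0},{"x":0,"y":0,"z":0,"roll":0}]' 0
python3 go.py 584.3 42.6 200
python3 - <<'E'
from h import *
p,d,K,T=cam("side")
W=np.linalg.inv(T);c=K@(W[:3,:3]@np.array([.584,.043,.09])+W[:3,3]);c=(c[:2]/c[2]).astype(int);print(c)
x,y=c; cv2.imwrite("pics/fl.png",cv2.resize(p[y-45:y+30,x-50:x+50,::-1],(800,600),interpolation=cv2.INTER_CUBIC))
E
```

```text
clock: 5.5
eef_pos: [0.5824, 0.044, 0.2168]
tool_rot: [-0.001, 0.55, 0.835, -0.0]
contact_force: [-0.3, 0.7, 0.1]
width: 0.0176
finger_force: 30.0
tool shift mm [-2.1  1.2 16.8]
t 5.5 pos [582.4  44.  216.8] yang 23.2 zax [-1.5e-03  4.0e-04 -1.0e+00] F [-0.28  0.65  0.12] w 0.017613981301181855 30.000052135437727
[209 170]
```

View pics/fl.png

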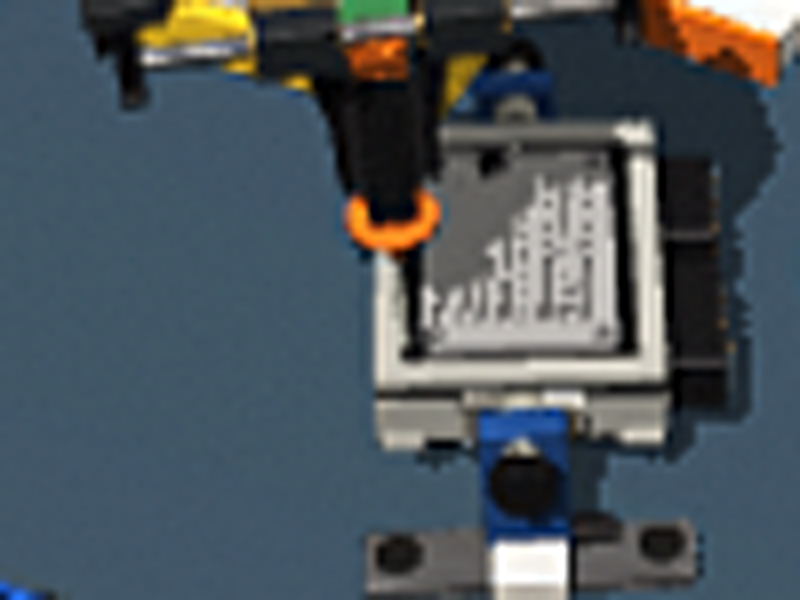

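The side crop shows the feeler upright in the grip. Its guard is at crop (395,225), over the far left part of the unit, and the channel corner is at (410,350). I go on down by touch.

```bash
python3 -m handwheel '[{"x":-2,"y":1,"z":5,"roll":0},{"x":0,"y":0,"z":5,"roll":0},{"x":0,"y":0,"z":4,"roll":0},{"x":0,"y":0,"z":0,"roll":0},{"x":0,"y":0,"z":0,"roll":0},{"x":0,"y":0,"z":0,"roll":0}]' 0
python3 go.py 584.3 42.6 192.5
```

```text
clock: 6.05
eef_pos: [0.5849, 0.0412, 0.2035]
tool_rot: [-0.0, 0.551, 0.834, -0.0]
contact_force: [-0.2, -0.2, -0.9]
width: 0.0182
finger_force: 30.0
tool shift mm [ 1.5  0.1 11. ]
t 6.05 pos [584.9  41.2 203.5] yang 23.1 zax [-1.e-04  1.e-04 -1.e+00] F [-0.2  -0.17 -0.92] w 0.018216173795032185 29.9998771911487
```

```bash
python3 -m handwheel '[{"x":1.3,"y":0,"z":1.5,"roll":0},{"x":0,"y":0,"z":1.5,"roll":0},{"x":0,"y":0,"z":0,"roll":0},{"x":0,"y":0,"z":0,"roll":0}]' 0 >/dev/null; python3 go.py 584.3 42.6 192.5
python3 -m handwheel '[{"x":0,"y":0,"z":1.5,"roll":0},{"x":0,"y":0,"z":1,"roll":0},{"x":0,"y":0,"z":0,"roll":0},{"x":0,"y":0,"z":0,"roll":0}]' 0>/dev/null
python3 go.py 584.3 42.6 192.5
```

```text
tool shift mm [0.2 0.1 8. ]
t 6.3833 pos [584.3  42.4 200.5] yang 23.1 zax [-2.e-04 -0.e+00 -1.e+00] F [ 0.73 -0.53 -0.47] w 0.018081053939305355 29.99978084815666
clock: 6.72
eef_pos: [0.5843, 0.0423, 0.1979]
tool_rot: [-0.0, 0.551, 0.834, -0.0]
contact_force: [0.3, -0.3, -1.0]
width: 0.0179
finger_force: 30.0
tool shift mm [0.2 0.1 5.4]
t 6.7167 pos [584.3  42.3 197.9] yang 23.1 zax [-2.e-04 -0.e+00 -1.e+00] F [ 0.33 -0.31 -0.95] w 0.017936720661468994 29.999807726126164
```

Now 1 mm steps, with a check after each.

```bash
python3 -m handwheel '[{"x":0,"y":0,"z":1,"roll":0},{"x":0,"y":0,"z":0.5,"roll":0},{"x":0,"y":0,"z":0,"roll":0}]' 0 >/dev/null; python3 go.py 584.3 42.6 192.5
```

```text
tool shift mm [ 0.3 -0.1  4.3]
t 6.9667 pos [584.5  42.4 196.8] yang 23.1 zax [ 5.e-04  0.e+00 -1.e+00] F [-0.83 -0.15  1.15] w 0.017478235840686085 30.00008143018931
```

```bash
python3 -m handwheel '[{"x":0,"y":0,"z":0.8,"roll":0},{"x":0,"y":0,"z":0,"roll":0},{"x":0,"y":0,"z":0,"roll":0}]' 0 >/dev/null; python3 go.py 584.3 42.6 192.5
```

```text
tool shift mm [ 0.3 -0.2  3.9]
t 7.2167 pos [584.6  42.4 196.4] yang 23.1 zax [ 8.e-04  0.e+00 -1.e+00] F [-1.94  0.21  5.  ] w 0.01758682471416536 30.00080423662439
```

Contact came at TCP z 196.7, about 4 mm above the floor I expected, and the ball is pushed toward the robot. It is probably on the far rim's edge, so I lift and shift it inward.

```bash
python3 -m handwheel '[{"x":0,"y":0,"z":-1.5,"roll":0},{"x":0.4,"y":-2.5,"z":0,"roll":0},{"x":0,"y":0,"z":0,"roll":0},{"x":0,"y":0,"z":0,"roll":0}]' 0 >/dev/null; python3 go.py
python3 -m handwheel '[{"x":0,"y":0,"z":1,"roll":0},{"x":0,"y":0,"z":0.6,"roll":0},{"x":0,"y":0,"z":0,"roll":0},{"x":0,"y":0,"z":0,"roll":0}]' 0 >/dev/null; python3 go.py
```

```text
t 7.55 pos [581.4  41.6 196.8] yang 23.1 zax [-0.0011 -0.     -1.    ] F [-1.05 -0.08  0.86] w 0.01792366418388719 30.000127523671836
t 7.8833 pos [581.7  41.8 196.1] yang 23.1 zax [-6.e-04  1.e-04 -1.e+00] F [-1.86  0.63  4.86] w 0.01753275276897919 30.000789309851825
```

```bash
cat > ov.py <<'E'
from h import *
ims=[]
ball=np.array([.5817,.0418,.0834])
for n,x0,y0 in(("top",315,160),("side",224,165)):
    f=np.load(n+"0.npz"); p,d,K,T=[f[k] for k in"pdKT"]; W=np.linalg.inv(T); S=7
    im=cv2.resize(p[y0-43:y0+42,x0-28-0:x0+28,::-1] if n=="side" else p[y0-42:y0+43,x0-50:x0+50,::-1],None,fx=S,fy=S,interpolation=cv2.INTER_CUBIC)
    ox,oy=(x0-28,y0-43) if n=="side" else (x0-50,y0-42)
    def pr(P):
        c=K@(W[:3,:3]@P+W[:3,3]); return ((c[:2]/c[2]+.5-[ox,oy])*S).astype(int)
    a,yaw=-.03,.255
    for hx,hy,z,col in((.046,.065,.009,(0,0,255)),(.038,.057,.009,(0,160,0)),(.056,.075,.009,(255,0,0))):
        q=[]
        for X,Y in((hx,hy),(hx,-hy),(-hx,-hy),(-hx,hy)):
            xx=X*np.cos(a)+z*np.sin(a);zz=.072+z-X*np.sin(a)
            q.append(pr(np.array([.559+xx*np.cos(yaw)-Y*np.sin(yaw),-.027+xx*np.sin(yaw)+Y*np.cos(yaw),zz])))
        cv2.polylines(im,[np.array(q)],True,col,1)
    cv2.circle(im,tuple(int(v) for v in pr(ball)),5,(255,0,255),1)
    ims.append(im)
t=ims[0][100:495,80:580]; s=ims[1][100:495,:300]
cv2.imwrite("pics/ov.png",np.hstack([t,s]))
E
python3 ov.py
```

```text
(no output)
```

View pics/ov.png

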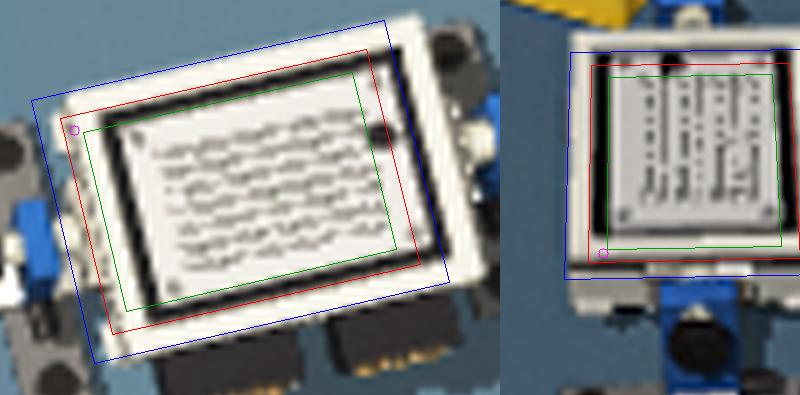

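The overlay shows my fit stuck in a local minimum: the red outline is about 12 mm left of the dark channel. The ball is therefore on the left rim. I refit from a better start.

```bash
sed -i 's/\[.559,-.029,.254\],diff/[.556,-.040,.25],diff/; s/\[.559,-.029\])@R/[.556,-.040])@R/; s/(-.08,-.04,0,.04,.08)/(-.06,-.03,0)/' fit.py; python3 fit.py
```

```text
top rim plane slopes [ 0.033  -0.0014  0.0802] 285 sd 0.002 a~ -0.033005728164219705
-0.06 33.314 [ 0.5626 -0.0411  0.2568]
-0.03 31.848 [ 0.5624 -0.0411  0.2556]
0 32.478 [ 0.5622 -0.0411  0.2536]
side rim plane slopes [0.0272 0.0037 0.0805] 141 sd 0.0016 a~ -0.027161892974567305
-0.06 317.786 [ 0.556 -0.04   0.25 ]
-0.03 318.209 [ 0.556 -0.04   0.25 ]
0 318.853 [ 0.556 -0.04   0.25 ]
```

```bash
sed -i 's/\[.556,-.040,.25\],diff_step=1e-3/[.5620,-.0405,.2556],diff_step=[5e-4,8e-3,5e-3]/; s/\[.556,-.040\])@R/[.5622,-.041])@R/' fit.py; python3 fit.py; sed -i 's/\[.559+/[.5624+/g;s/.559+xx/.5624+xx/;s/-.027+xx/-.0411+xx/' ov.py; python3 ov.py
```

```text
top rim plane slopes [ 0.0297 -0.0022  0.0803] 401 sd 0.002 a~ -0.029680946990013456
-0.06 33.269 [ 0.5626 -0.0411  0.2573]
-0.03 31.807 [ 0.5624 -0.0411  0.2561]
0 32.452 [ 0.5623 -0.0411  0.2548]
side rim plane slopes [ 0.033  -0.      0.0805] 230 sd 0.0016 a~ -0.03298740216873583
-0.06 90.918 [ 0.5629 -0.0429  0.2616]
-0.03 84.879 [ 0.5627 -0.0427  0.2587]
0 85.836 [ 0.5626 -0.0426  0.2566]
```

View pics/ov.png

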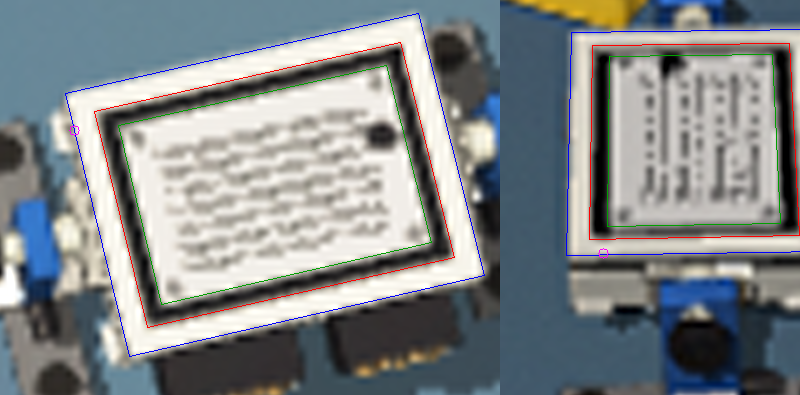

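Fit is now good: pivot at (562.5, -41.2), yaw 0.257, a≈-0.03. I lift and move to the true far left corner at (587.4, 28.4).

```bash
python3 -m handwheel '[{"x":0,"y":0,"z":-4,"roll":0},{"x":-7,"y":0,"z":0,"roll":0},{"x":-7.5,"y":0,"z":0,"roll":0},{"x":0,"y":0,"z":0,"roll":0},{"x":0,"y":0,"z":0,"roll":0}]' 0 >/dev/null; python3 go.py 587.4 28.4 192
```

```text
tool shift mm [ 0.8 -0.   7.3]
t 8.3 pos [587.8  27.6 199.3] yang 23.1 zax [-3.e-04  0.e+00 -1.e+00] F [-0.07 -0.16  0.42] w 0.017671410260853695 29.999818629585207
```

```bash
python3 -m handwheel '[{"x":0.7,"y":0,"z":1.5,"roll":0},{"x":0,"y":0,"z":1,"roll":0},{"x":0,"y":0,"z":0,"roll":0},{"x":0,"y":0,"z":0,"roll":0}]' 0 >/dev/null; python3 go.py 587.4 28.4 192
python3 -m handwheel '[{"x":0,"y":0,"z":0.8,"roll":0},{"x":0,"y":0,"z":0,"roll":0},{"x":0,"y":0,"z":0,"roll":0}]' 0 >/dev/null; python3 go.py 587.4 28.4 192
```

```text
tool shift mm [-0.9 -0.1  4.9]
t 8.6333 pos [587.1  29.2 196.9] yang 23.1 zax [-5.e-04  1.e-04 -1.e+00] F [-0.3  -0.31 -0.33] w 0.017732569717256078 29.99996095430106
tool shift mm [-0.7 -0.2  4.3]
t 8.8833 pos [587.3  29.2 196.3] yang 23.1 zax [-0.  0. -1.] F [-0.27 -0.22 -0.8 ] w 0.017997405708102727 29.999829337466508
```

```bash
python3 -m handwheel '[{"x":0,"y":0,"z":0.7,"roll":0},{"x":0,"y":0,"z":0,"roll":0},{"x":0,"y":0,"z":0,"roll":0}]' 0 >/dev/null; python3 go.py 587.4 28.4 192
```

```text
tool shift mm [-0.6 -0.1  3.6]
t 9.1333 pos [587.3  29.  195.6] yang 23.1 zax [-1.e-04  0.e+00 -1.e+00] F [ 0.6  -0.39 -1.13] w 0.018196091812687144 29.999789320863783
```

No contact below rim height, so the ball is in the channel. I keep lowering.

```bash
python3 -m handwheel '[{"x":-0.4,"y":0,"z":0.8,"roll":0},{"x":0,"y":0,"z":0.7,"roll":0},{"x":0,"y":0,"z":0,"roll":0}]' 0 >/dev/null; python3 go.py 587.4 28.4 192
python3 -m handwheel '[{"x":0,"y":0,"z":0.5,"roll":0},{"x":0,"y":0,"z":0,"roll":0}]' 0 >/dev/null; python3 go.py 587.4 28.4 192
```

```text
tool shift mm [-0.2 -0.1  1.9]
t 9.3833 pos [587.4  28.6 193.9] yang 23.1 zax [-2.e-04 -0.e+00 -1.e+00] F [-0.03  0.24 -1.32] w 0.017652285899849164 29.999862445984036
tool shift mm [-0.2 -0.1  1.5]
t 9.55 pos [587.4  28.7 193.5] yang 23.1 zax [-2.e-04  0.e+00 -1.e+00] F [-0.09  0.4  -0.52] w 0.017778612539222267 29.999908874742687
```

```bash
python3 -m handwheel '[{"x":0,"y":0,"z":0.5,"roll":0},{"x":0,"y":0,"z":0,"roll":0}]' 0 >/dev/null; python3 go.py 587.4 28.4 192
```

```text
tool shift mm [-0.2 -0.1  1.1]
t 9.7167 pos [587.4  28.7 193.1] yang 23.1 zax [-1.e-04  0.e+00 -1.e+00] F [0.   1.16 0.39] w 0.017708155947763708 30.000025962945074
```

```bash
python3 -m handwheel '[{"x":0,"y":0,"z":0.5,"roll":0},{"x":0,"y":0,"z":0,"roll":0}]' 0 >/dev/null; python3 go.py 587.4 28.4 192
```

```text
tool shift mm [-0.2 -0.2  0.6]
t 9.8833 pos [587.5  28.7 192.6] yang 23.1 zax [-1.e-04 -0.e+00 -1.e+00] F [-0.23 -0.51  0.18] w 0.017797672829951032 29.999840778764337
```

```bash
python3 -m handwheel '[{"x":0,"y":0,"z":0.5,"roll":0},{"x":0,"y":0,"z":0,"roll":0}]' 0 >/dev/null; python3 go.py 587.4 28.4 192
```

```text
tool shift mm [-0.2 -0.2  0.2]
t 10.05 pos [587.5  28.7 192.2] yang 23.1 zax [ 2.e-04 -0.e+00 -1.e+00] F [-0.29 -0.94 -0.12] w 0.01769437094171729 30.000034274999052
```

```bash
python3 -m handwheel '[{"x":0,"y":0,"z":0.4,"roll":0},{"x":0,"y":0,"z":0,"roll":0}]' 0 >/dev/null; python3 go.py 587.4 28.4 192
```

```text
tool shift mm [-0.2 -0.3  0. ]
t 10.2167 pos [587.6  28.7 192. ] yang 23.1 zax [ 3.e-04 -0.e+00 -1.e+00] F [-0.44  0.44  1.67] w 0.017936961556137616 30.000269652809948
```

Touchdown on the floor at TCP z about 192.1, with about 2 N. I draw along the far side at 25 mm/s.

```bash
python3 -m handwheel '[{"x":-1,"y":-0.15,"z":0.1,"roll":0},{"x":-2.08,"y":-0.3,"z":0.1,"roll":0},{"x":-2.08,"y":-0.3,"z":0,"roll":0},{"x":-2.08,"y":-0.3,"z":0,"roll":0}]' 0 >/dev/null; python3 go.py 618.4 -89.6 192
```

```text
tool shift mm [-114.1  -17.2   -0.3]
t 10.55 pos [589.4  22.  191.8] yang 23.1 zax [ 0.      0.0011 -1.    ] F [-1.43  3.49  4.45] w 0.018122651774782256 30.000623166561127
```

```bash
python3 -m handwheel '[{"x":-2.08,"y":-0.31,"z":-0.15,"roll":0},{"x":-2.08,"y":-0.31,"z":-0.05,"roll":0},{"x":-2.08,"y":-0.31,"z":0,"roll":0},{"x":-2.08,"y":-0.31,"z":0,"roll":0},{"x":-2.08,"y":-0.31,"z":0,"roll":0},{"x":-2.08,"y":-0.31,"z":0,"roll":0}]' 0 >/dev/null; python3 go.py 618.4 -89.6 192
```

```text
tool shift mm [-101.   -15.1   -0.2]
t 11.05 pos [592.7   9.2 191.8] yang 23.1 zax [ 2.e-04  1.e-04 -1.e+00] F [-1.97  3.28  4.2 ] w 0.017620158589608498 30.00076052499935
```

```bash
python3 -m handwheel '[{"x":-2.08,"y":-0.31,"z":-0.1,"roll":0},{"x":-2.08,"y":-0.31,"z":-0.1,"roll":0},{"x":-2.08,"y":-0.31,"z":0,"roll":0},{"x":-2.08,"y":-0.31,"z":0,"roll":0},{"x":-2.08,"y":-0.31,"z":0,"roll":0},{"x":-2.08,"y":-0.31,"z":0,"roll":0},{"x":-2.08,"y":-0.31,"z":0,"roll":0},{"x":-2.08,"y":-0.31,"z":0,"roll":0}]' 0 >/dev/null; python3 go.py 618.4 -89.6 192
```

```text
tool shift mm [-84.3 -12.5  -0.1]
t 11.7167 pos [596.8  -7.1 191.9] yang 23.1 zax [-1.e-04 -1.e-04 -1.e+00] F [-0.48  2.15  2.63] w 0.018185290753469145 30.000578965991735
```

```bash
python3 -m handwheel '[{"x":-2.08,"y":-0.31,"z":0,"roll":0},{"x":-2.08,"y":-0.31,"z":0,"roll":0},{"x":-2.08,"y":-0.31,"z":0,"roll":0},{"x":-2.08,"y":-0.31,"z":0,"roll":0},{"x":-2.08,"y":-0.31,"z":0,"roll":0},{"x":-2.08,"y":-0.31,"z":0,"roll":0},{"x":-2.08,"y":-0.31,"z":0,"roll":0},{"x":-2.08,"y":-0.31,"z":0,"roll":0}]' 0 >/dev/null; python3 go.py 618.4 -89.6 192
```

```text
tool shift mm [-67.7 -10.1  -0.1]
t 12.3833 pos [601.1 -23.4 191.9] yang 23.1 zax [-0. -0. -1.] F [-1.1   2.55  2.72] w 0.017921967862790985 30.000459768343717
```

```bash
python3 -m handwheel '[{"x":-2.08,"y":-0.31,"z":0,"roll":0},{"x":-2.08,"y":-0.31,"z":0,"roll":0},{"x":-2.08,"y":-0.31,"z":0,"roll":0},{"x":-2.08,"y":-0.31,"z":0,"roll":0},{"x":-2.08,"y":-0.31,"z":0,"roll":0},{"x":-2.08,"y":-0.31,"z":0,"roll":0},{"x":-2.08,"y":-0.31,"z":0,"roll":0},{"x":-2.08,"y":-0.31,"z":0,"roll":0}]' 0 >/dev/null; python3 go.py 618.4 -89.6 192
```

```text
tool shift mm [-51.1  -7.6  -0.1]
t 13.05 pos [605.3 -39.6 191.9] yang 23.1 zax [-0.  0. -1.] F [-0.02  2.45  2.45] w 0.017982884255652747 30.000426401384175
```

```bash
python3 -m handwheel '[{"x":-2.08,"y":-0.31,"z":0,"roll":0},{"x":-2.08,"y":-0.31,"z":0,"roll":0},{"x":-2.08,"y":-0.31,"z":0,"roll":0},{"x":-2.08,"y":-0.31,"z":0,"roll":0},{"x":-2.08,"y":-0.31,"z":0,"roll":0},{"x":-2.08,"y":-0.31,"z":0,"roll":0},{"x":-2.08,"y":-0.31,"z":0,"roll":0},{"x":-2.08,"y":-0.31,"z":0,"roll":0}]' 0 >/dev/null; python3 go.py 618.4 -89.6 192
```

```text
tool shift mm [-34.4  -5.1  -0.1]
t 13.7167 pos [609.6 -55.9 191.9] yang 23.1 zax [-0.  0. -1.] F [-0.72  2.47  2.3 ] w 0.017834544974872447 30.000384603627026
```

```bash
python3 -m handwheel '[{"x":-2.08,"y":-0.31,"z":0.05,"roll":0},{"x":-2.08,"y":-0.31,"z":0,"roll":0},{"x":-2.08,"y":-0.31,"z":0,"roll":0},{"x":-2.08,"y":-0.31,"z":0,"roll":0},{"x":-2.08,"y":-0.31,"z":0,"roll":0},{"x":-2.08,"y":-0.31,"z":0,"roll":0},{"x":-2.08,"y":-0.31,"z":0,"roll":0},{"x":-2.08,"y":-0.31,"z":0,"roll":0}]' 0 >/dev/null; python3 go.py 618.4 -89.6 192
```

```text
tool shift mm [-17.8  -2.7  -0.1]
t 14.3833 pos [613.9 -72.2 191.9] yang 23.1 zax [-0.  0. -1.] F [-0.16  3.42  3.09] w 0.017684958570063 30.000532208941877
```

```bash
python3 -m handwheel '[{"x":-2.08,"y":-0.31,"z":0,"roll":0},{"x":-2.08,"y":-0.31,"z":0,"roll":0},{"x":-2.08,"y":-0.31,"z":0,"roll":0},{"x":-2.08,"y":-0.31,"z":0,"roll":0},{"x":-2.08,"y":-0.31,"z":0,"roll":0},{"x":-2.08,"y":-0.31,"z":0,"roll":0},{"x":-2.08,"y":-0.31,"z":0,"roll":0},{"x":-1.5,"y":-0.2,"z":0,"roll":0}]' 0 >/dev/null; python3 go.py 618.4 -89.6 192
```

```text
tool shift mm [-1.6 -0.2 -0.1]
t 15.05 pos [618.  -88.  191.9] yang 23.1 zax [ 0.e+00 -2.e-04 -1.e+00] F [-1.11  3.61  3.37] w 0.017432347125367502 30.000374161172658
```

```bash
python3 -m handwheel '[{"x":-1.5,"y":-0.2,"z":0,"roll":0},{"x":0.1,"y":-1,"z":0.03,"roll":0},{"x":0.31,"y":-2.08,"z":0.05,"roll":0},{"x":0.31,"y":-2.08,"z":0.05,"roll":0},{"x":0.31,"y":-2.08,"z":0.05,"roll":0}]' 0 >/dev/null; python3 go.py 537.2 -110.9 189.7
```

```text
tool shift mm [ 11.3 -75.8   2.1]
t 15.4667 pos [611.4 -91.5 191.8] yang 23.1 zax [ 9.e-04 -8.e-04 -1.e+00] F [2.28 0.32 2.  ] w 0.01792905923459911 30.000329960603267
```

```bash
python3 -m handwheel '[{"x":0.31,"y":-2.08,"z":0.12,"roll":0},{"x":0.31,"y":-2.08,"z":0.07,"roll":0},{"x":0.31,"y":-2.08,"z":0.06,"roll":0},{"x":0.31,"y":-2.08,"z":0.06,"roll":0},{"x":0.31,"y":-2.08,"z":0.06,"roll":0},{"x":0.31,"y":-2.08,"z":0.06,"roll":0}]' 0 >/dev/null; python3 go.py 537.2 -110.9 189.7
```

```text
tool shift mm [  9.  -63.4   1.7]
t 15.9667 pos [599.  -94.3 191.4] yang 23.1 zax [ 3.e-04 -0.e+00 -1.e+00] F [2.47 0.4  2.85] w 0.017956727503932228 30.000407912302762
```

```bash
python3 -m handwheel '[{"x":0.3,"y":-2.08,"z":0.06,"roll":0},{"x":0.3,"y":-2.08,"z":0.06,"roll":0},{"x":0.3,"y":-2.08,"z":0.06,"roll":0},{"x":0.3,"y":-2.08,"z":0.06,"roll":0},{"x":0.3,"y":-2.08,"z":0.06,"roll":0},{"x":0.3,"y":-2.08,"z":0.06,"roll":0},{"x":0.3,"y":-2.08,"z":0.06,"roll":0},{"x":0.3,"y":-2.08,"z":0.06,"roll":0}]' 0 >/dev/null; python3 go.py 537.2 -110.9 189.7
```

```text
tool shift mm [  6.6 -46.7   1.1]
t 16.6333 pos [582.7 -98.6 190.8] yang 23.1 zax [ 2.e-04  0.e+00 -1.e+00] F [2.79 1.12 2.02] w 0.018057634729843404 30.00191221246496
```

```bash
python3 -m handwheel '[{"x":0.3,"y":-2.08,"z":0.15,"roll":0},{"x":0.3,"y":-2.08,"z":0.1,"roll":0},{"x":0.3,"y":-2.08,"z":0.07,"roll":0},{"x":0.3,"y":-2.08,"z":0.07,"roll":0},{"x":0.3,"y":-2.08,"z":0.07,"roll":0},{"x":0.3,"y":-2.08,"z":0.07,"roll":0},{"x":0.3,"y":-2.08,"z":0.07,"roll":0},{"x":0.3,"y":-2.08,"z":0.07,"roll":0}]' 0 >/dev/null; python3 go.py 537.2 -110.9 189.7
```

```text
tool shift mm [  4.2 -30.1   0.6]
t 17.3 pos [ 566.6 -103.   190.3] yang 23.1 zax [ 5.e-04 -1.e-04 -1.e+00] F [2.36 1.08 2.99] w 0.01788010547311727 30.002442919649184
```

```bash
python3 -m handwheel '[{"x":0.29,"y":-2.08,"z":0.07,"roll":0},{"x":0.29,"y":-2.08,"z":0.07,"roll":0},{"x":0.29,"y":-2.08,"z":0.07,"roll":0},{"x":0.29,"y":-2.08,"z":0.07,"roll":0},{"x":0.29,"y":-2.08,"z":0.07,"roll":0},{"x":0.29,"y":-2.08,"z":0.07,"roll":0},{"x":0.29,"y":-2.08,"z":0.07,"roll":0},{"x":0.29,"y":-2.08,"z":0.07,"roll":0}]' 0 >/dev/null; python3 go.py 537.2 -110.9 189.7
```

```text
tool shift mm [  1.9 -13.5   0. ]
t 17.9667 pos [ 550.3 -107.4  189.7] yang 23.1 zax [ 5.e-04 -0.e+00 -1.e+00] F [4.02 0.66 5.11] w 0.017961229357321154 30.00156636466272
```

```bash
python3 -m handwheel '[{"x":0.29,"y":-2.08,"z":-0.1,"roll":0},{"x":0.29,"y":-2.08,"z":-0.05,"roll":0},{"x":0.29,"y":-2.08,"z":0.04,"roll":0},{"x":0.29,"y":-2.08,"z":0.06,"roll":0},{"x":0.29,"y":-2.08,"z":0.06,"roll":0},{"x":0.29,"y":-2.08,"z":0.06,"roll":0}]' 0 >/dev/null; python3 go.py 537.2 -110.9 189.4
```

```text
tool shift mm [ 0.  -0.8  0. ]
t 18.4667 pos [ 537.9 -110.6  189.4] yang 23.1 zax [-2.e-04  1.e-04 -1.e+00] F [3.79 1.25 4.36] w 0.01766907616556606 30.001129971351475
```

```bash
python3 -m handwheel '[{"x":0.1,"y":-1,"z":0,"roll":0},{"x":0,"y":0,"z":0,"roll":0},{"x":0,"y":0,"z":0,"roll":0}]' 0 >/dev/null; python3 go.py
python3 -m handwheel '[{"x":0,"y":0,"z":-3,"roll":0},{"x":0,"y":0,"z":-8,"roll":0},{"x":0,"y":0,"z":-15,"roll":0},{"x":0,"y":0,"z":-15,"roll":0},{"x":0,"y":0,"z":-8,"roll":0},{"x":0,"y":0,"z":0,"roll":0},{"x":0,"y":0,"z":0,"roll":0}]' 0 >/dev/null; python3 go.py 470.3 289.1 238
```

```text
t 18.7167 pos [ 536.4 -111.1  189.3] yang 23.1 zax [-2.1e-03 -2.0e-04 -1.0e+00] F [ 0.33 -0.47  4.78] w 0.018002707451960313 30.000788988545537
tool shift mm [3.941e+02 9.580e+01 3.000e-01]
t 19.3 pos [ 537.  -111.   238.4] yang 23.1 zax [-4.e-04 -1.e-04 -1.e+00] F [-0.35  0.66 -0.93] w 0.018131681350925733 29.999856376089156
```

```bash
python3 -m handwheel '[{"x":15,"y":4,"z":0,"roll":0},{"x":30,"y":7,"z":0,"roll":0},{"x":34,"y":8,"z":0,"roll":0},{"x":34,"y":8,"z":0,"roll":0},{"x":34,"y":8,"z":0,"roll":0},{"x":34,"y":8,"z":0,"roll":0},{"x":34,"y":8,"z":0,"roll":0},{"x":34,"y":8,"z":0,"roll":0}]' 0 >/dev/null
python3 -m handwheel '[{"x":34,"y":8,"z":0,"roll":0},{"x":34,"y":8,"z":0,"roll":0},{"x":34,"y":8,"z":0,"roll":0},{"x":25,"y":8,"z":0,"roll":0},{"x":14,"y":6,"z":0,"roll":0},{"x":4,"y":2.8,"z":0,"roll":0},{"x":0,"y":0,"z":0,"roll":0},{"x":0,"y":0,"z":0,"roll":0}]' 0 >/dev/null; python3 go.py 470.3 289.1 138
```

```text
tool shift mm [ 0.9 -3.5 99.5]
t 20.6333 pos [474.  289.8 237.5] yang 23.1 zax [-0.0017 -0.0014 -1.    ] F [ 0.39 -1.06 -1.18] w 0.01794836579005482 29.999864359851927
```

```bash
python3 -m handwheel '[{"x":0.5,"y":-3,"z":0,"roll":0},{"x":0,"y":0,"z":5,"roll":0},{"x":0,"y":0,"z":8,"roll":0},{"x":0,"y":0,"z":5,"roll":0},{"x":0,"y":0,"z":0,"roll":0},{"x":0,"y":0,"z":0,"roll":0},{"x":0,"y":0,"z":0,"roll":0}]' 0 >/dev/null; python3 go.py 470.3 289.1 138
python3 - <<'E'
from h import *
p=cam("side")[0];x,y=228,230; cv2.imwrite("pics/ret.png",cv2.resize(p[y-50:y+50,x-35:x+35,::-1],(420,600),interpolation=cv2.INTER_CUBIC))
E
```

```text
tool shift mm [-0.2 -1.3 82.5]
t 21.2167 pos [471.4 289.8 220.5] yang 23.1 zax [-1.e-04 -0.e+00 -1.e+00] F [-0.45  0.17 -1.19] w 0.017650505790461908 29.999753055162728
```

View pics/ret.png

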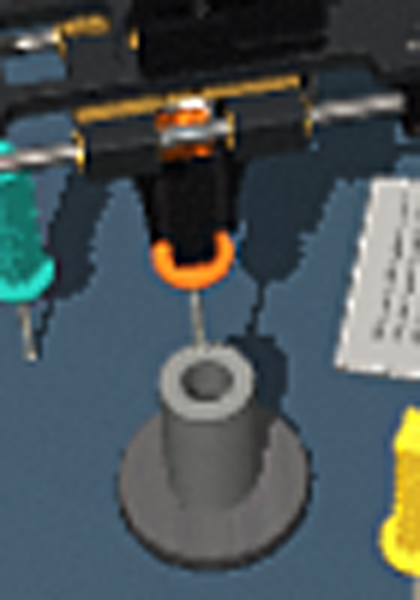

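The picture shows the upright feeler, shaft at crop (197,320), above the empty bore at (205,378). I go down.

```bash
python3 -m handwheel '[{"x":-0.2,"y":-1.2,"z":8,"roll":0},{"x":0,"y":0,"z":12,"roll":0},{"x":0,"y":0,"z":12,"roll":0},{"x":0,"y":0,"z":12,"roll":0},{"x":0,"y":0,"z":12,"roll":0},{"x":0,"y":0,"z":10,"roll":0},{"x":0,"y":0,"z":6,"roll":0},{"x":0,"y":0,"z":0,"roll":0}]' 0 >/dev/null; python3 go.py 470.3 289.1 138
python3 -m handwheel '[{"x":0,"y":0,"z":3,"roll":0},{"x":0,"y":0,"z":2,"roll":0},{"x":0,"y":0,"z":0,"roll":0},{"x":0,"y":0,"z":0,"roll":0}]' 0 >/dev/null; python3 go.py 470.3 289.1 138
```

```text
tool shift mm [-0.1  1.2  8.2]
t 21.9333 pos [469.2 288.7 146.2] yang 23.1 zax [-0.0033 -0.0015 -1.    ] F [ 0.33 -0.57  0.05] w 0.017934341452675202 29.99987999908626
tool shift mm [-0.1 -0.4  6. ]
t 22.2667 pos [470.6 289.4 144. ] yang 23.1 zax [ 8.e-04  3.e-04 -1.e+00] F [-0.01 -0.48 -1.47] w 0.017736142771124112 29.999996430706233
```

```bash
python3 -m handwheel '[{"x":0,"y":0,"z":2,"roll":0},{"x":0,"y":0,"z":2,"roll":0},{"x":0,"y":0,"z":1,"roll":0},{"x":0,"y":0,"z":0,"roll":0},{"x":0,"y":0,"z":0,"roll":0}]' 0 >/dev/null; python3 go.py 470.3 289.1 137.7
python3 -m handwheel '[{"x":0,"y":0,"z":0.7,"roll":0},{"x":0,"y":0,"z":0.4,"roll":0},{"x":0,"y":0,"z":0,"roll":0},{"x":0,"y":0,"z":0,"roll":0}]' 0 >/dev/null; python3 go.py 470.3 289.1 137.7
```

```text
tool shift mm [-0.1  0.   0.7]
t 22.6833 pos [470.2 289.2 138.4] yang 23.1 zax [-2.e-04 -1.e-04 -1.e+00] F [-0.57  0.69 -0.44] w 0.017946265232969306 29.999908406753093
tool shift mm [-0.1 -0.3  0. ]
t 23.0167 pos [470.5 289.3 137.7] yang 23.1 zax [ 4.e-04  2.e-04 -1.e+00] F [-1.01 -1.26  2.43] w 0.01795097580427187 30.000330819748342
```

Seated with about 2.4 N. I release and retreat.

```bash
python3 -m handwheel '[{"x":0,"y":0,"z":0,"roll":0},{"x":0,"y":0,"z":0,"roll":0},{"x":0,"y":0,"z":0,"roll":0},{"x":0,"y":0,"z":0,"roll":0},{"x":0,"y":0,"z":0,"roll":0},{"x":0,"y":0,"z":0,"roll":0}]' 50 >/dev/null; python3 go.py
python3 -m handwheel '[{"x":0,"y":0,"z":-5,"roll":0},{"x":0,"y":0,"z":-15,"roll":0},{"x":0,"y":0,"z":-20,"roll":0},{"x":0,"y":0,"z":-20,"roll":0},{"x":0,"y":0,"z":-20,"roll":0},{"x":0,"y":0,"z":-15,"roll":0},{"x":0,"y":0,"z":0,"roll":0},{"x":0,"y":0,"z":0,"roll":0}]' 50 >/dev/null; python3 go.py
python3 - <<'E'
from h import *
p=cam("side")[0]; cv2.imwrite("pics/end.png",p[90:330,60:420,::-1].repeat(2,0).repeat(2,1))
E
```

```text
t 23.5167 pos [470.3 289.3 137.3] yang 23.1 zax [-1.e-04 -0.e+00 -1.e+00] F [ 0.13 -0.06  0.27] w 0.04659392499427079 0.0
t 24.1833 pos [470.9 289.5 233.4] yang 23.1 zax [ 0.0022  0.001  -1.    ] F [-0.47 -0.28  0.62] w 0.05009088493142891 0.0
```

View pics/end.png

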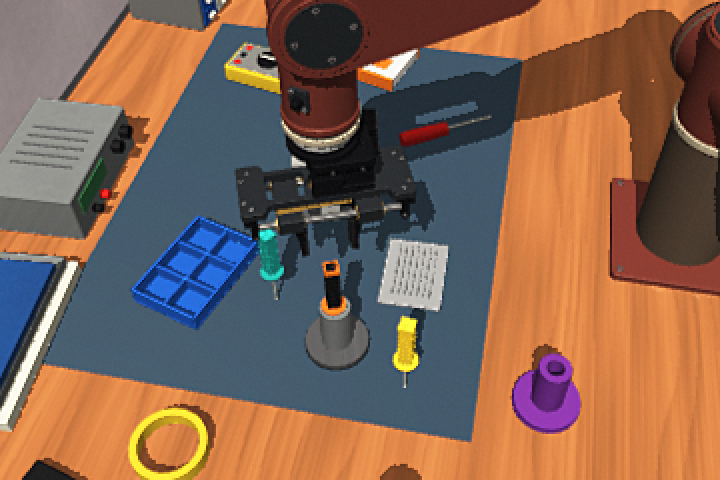

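The feeler stands upright in its stand at (335,300) with the gripper clear of it, and the visible neighbours have not moved.

```bash
python3 -c "from station import job_done; print(job_done())"
```

```text
the job is handed in; nothing more can be done
None
```

I handed the job in at about 24 s: the feeler went from far left round far right to near right at about 25 mm/s, with readings of roughly 2–5 N, and is back upright in its stand. Before that, a wrong first position fix made it touch the unit's left rim twice at about 5 N.

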